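# Hold a box's sprung end board square

### The job

The loose end board of the old wooden box leans inwards on its sprung hinge. Pick up the carpenter's square, stand it on the box's bottom board and push it into the corner until its stock sits flat on the bottom board and its upright back edge is flush against the end board, so that the board stands square. Finish while still gripping the square and pressing it both down and against the board, and leave everything else on the table where it is.

Things in the scene. Friction and masses are not known exactly. Their poses are not given: they have to be found in the camera images.
- square_grip (a point): Carpenter's square, loose, standing on its stock: middle of its upright blade, 75 mm above the stock's underside. Aluminium blade 40 wide (x) x 10 mm thick (y), top 100 mm above the underside: grip it here across the 10 mm. x points from the stock's free end to the flat upright back face (blade edge and stock end in one plane), which is 20 mm in +x from here; z up.
- square_heel (a point): The square's heel: middle of the lower edge of its back face (20 mm in +x and 75 mm below square_grip). Same axes.
- square: The whole square, about 0.2 kg; origin at the middle of the stock's flat underside (30 mm in -x, 75 mm below square_grip), same axes. Stock: wooden bar 100 long (x) x 32 wide (y) x 22 mm tall.
- corner (a point): Corner inside the box: middle of the line where the bottom board's top (15 mm above the table) meets the inner face of the hinged end board; also the hinge line. x points level outwards, square to the upright end board; y along the hinge; z up. Bottom board is clear for 196 mm in -x from here, up to the fixed other end board (45 mm high).
- bottom: Old wooden box without side boards, fixed to the table: bottom board 220 (x) x 140 (y) x 15 mm (this) and a fixed end board 12 mm thick; origin at the middle of its underside, 98 mm in -x and 15 mm below corner. Same axes as corner.
- board_top (a point): Middle of the upper edge of the hinged end board's inner face, 60 mm above the bottom board when upright. Board 130 wide (y) x 12 mm thick.
- end_board (a joint): Lean of the hinged end board (rad): 0 upright and square to the bottom board, positive leaning inwards over it; starts at its stop at 0.3, range -0.12 to 0.3. A spring pushes it inwards, about 4 N at its top edge when upright, so it falls back if it is not held.
- jar: Bystander: lidded glass jar, 100 mm wide, 150 mm tall; origin at its underside or middle.
- tin: Bystander: round lidded tin, 136 mm wide, 66 mm tall; origin at its underside or middle.
- glue: Bystander: upright glue bottle, 48 mm wide, 150 mm tall; origin at its underside or middle.
- side_board: Bystander: plain board taken off the box, lying flat, 200 x 60 x 12 mm; origin at its underside or middle.
- screwdriver: Bystander: screwdriver lying on the table; origin at its underside or middle.
- mouse: Bystander: round black computer mouse, 64 mm wide, 32 mm tall; origin at its underside or middle.
- offcut: Bystander: wood offcut lying flat, 70 x 45 x 30 mm; origin at its underside or middle.
There are look-alikes about, which are no part of the job. Of the things that look like the square, take the one that is nearest to the robot's base at the start.

How it is judged (in metres and radians):
On the way:
1. the square is picked up off the table, upright in the fingers (height (world z) of square_heel above 0.04 m and angle between square's own z axis and vertical below 0.35 rad and contact force between the fingers and square above 1 N), for 0.2 s.
At the end, for the whole second after the job is handed in: Square held still in the fingers, upright (0.04 rad), facing the board (0.07 rad), heel within 4 mm of the corner line, 3 mm of the bottom board and 55 mm of the middle; pressing the end board over 2 N and the bottom board over 1 N; end board within 0.04 rad of upright (value of joint end_board between -0.04 and 0.04 rad and angle between square's own z axis and vertical below 0.04 rad and angle between the x axis of square and the x axis of corner, either way round below 0.07 rad and x of square_heel in the frame of corner between -0.004 and 0.004 m and x of square in the frame of corner below -0.03 m and y of square_heel in the frame of corner between -0.055 and 0.055 m and z of square_heel in the frame of corner below 0.003 m and contact force between square and end_board above 2 N and contact force between square and bottom above 1 N and contact force between the fingers and square above 8 N and linear speed of square below 0.02 m/s); the arm keeps its last pose, push and grip.
It fails at once if another thing on the table is moved by more than 30 mm (distance of any of jar, tin, glue, side_board, screwdriver, mouse, offcut from where it was at the start of the episode above 0.03 m).
It also fails if it takes over 58 s, if anything falls off the work surface, if the arm or the gripper's body presses on something with over 40 N, if the wrist force passes 120 N, or if a joint passes its speed limit or range.

### The arm

A 7-joint arm with a two-finger parallel gripper is mounted at the origin on the work surface. World frame = base frame: x ahead of the robot, y to its left, z up, the work surface at z = 0. Lengths are in m, angles in degrees, forces in N, time in s.
With the tool pointing down it reaches from about 0.4 to 0.925 m from the base axis. Payload 4.1 kg.
Tool frame: the origin (TCP) lies midway between the tips of the shut fingers; the grasp point (between the pads) lies 19 mm behind it; z points along the fingers, y is the direction in which the jaws open and shut (so a half turn about z gives the same grasp; the last joint's range is limited). The gripper opens to 85 mm and grips with 20 to 120 N. Pads are 22 mm wide; open, the fingers measure 114 mm over their backs; the gripper's body (76 mm by 85 mm) begins 54 mm behind the grasp point. The pads swing forward as they close: fully open they stand 13 mm farther back than shut.
Start: joints at [64.458, 22.827, 2.584, 88.041, -1.071, 69.15, -2.905], TCP at [0.221, -0.611, 0.231] pointing down, gripper open.
Joint ranges: [-161.44, 161.44], [-28.35, 127.94], [-78.24, 83.42], [0, 140.83], [-78.03, 258.03], [13.02, 114.36], [-168.23, 168.23]. Speed limits (degrees/s): [147.25, 147.25, 180, 180, 180, 180, 180].

### API

Orientations are given as [roll, pitch, yaw] about the fixed x, y, z axes, in that order (R = Rz(yaw) Ry(pitch) Rx(roll)).
In Python, from plant import monitor, vision, job, search_frame, cut_out gives the robot as it stands. The module is installed in compiled form; this text tells all that it offers.
- The arm moves only by the tool carry_out, never from a script. Its argument "series" is text: rows parted by semicolons, each of 7 numbers parted by spaces: the shift along the tool's x, y, z in cm, then the turn, a rotation vector about the tool's x, y, z in degrees, then the gripper's target within -1 to 1 (fully open at 1, half-way at 0, shut at -1). In form: tx ty tz wx wy wz claw; .... A call has 1 to 8 rows; each row is the pose to reach, as a shift and turn from the pose measured when the call began, along the tool's axes at that moment; what a row does not reach only later rows make up. A row lasts 1/8 s, in which the tool goes at most 62.5 mm and 10.7 degrees, less where a joint would pass 70% of its speed; a pose out of reach is approached as far as the arm can. A call with a gripper value outside its range is refused whole. The fingers move at their own pace and stop on an object; "force" is the grip in N (left out, the last holds). Time passes only in rows, so rows that repeat a pose let the fingers close. It gives the time, the measured TCP pose, the force and the opening at its end, in the units of the state.
- monitor.state(): the state, without advancing time (a new reading comes with each control period).
- vision.snapshot(name): name is "side" or "top" or "wrist"; returns a dict with "image" (384x512x3 uint8, blue, green, red), "camera_matrix" (3x3 intrinsics, pixels), "R" (3x3) and "t" (3): a world point X has camera coordinates R X + t. Camera axes: x right, y down, z forward; pixel columns grow to the right and rows downward; lengths in m; the calibration is good to about 2 mm. A picture is of the moment at which its call begins. There is no depth.
- job.hand_in(): hands the job in, once; it reports no verdict.
Trained networks look in the newest picture that a camera, given by its name, has taken for a name from the list of things; names that differ only in an ending like _2 or _b are one class to them, and where a whole thing is asked for, a point or a joint stands for the part that bears it (a point fixed in the world has none). Each returns a list of dicts, best first, with "p" (0 to 1); they miss things now and then, are a little off and sometimes report something else, mostly with a low value. They report only what shows in the picture. A call takes as long as a camera call. They do not tell look-alikes from the thing itself.
- search_frame(query, camera): "location" ([x, y, z] in m, in world coordinates, good to about 4 mm: the middle of the surface that is visible of it).
- cut_out(query, camera): "region" (384x512 bool, what is visible of it).
The state is a dict: "time": time; "q": joint angles; "joint_vel": joint speeds; "effort": joint torques, N m; "position": TCP position; "tool_rot": TCP orientation; "contact_force": force on the tool from outside, world axes, zero at the start; "wrist_torque": the same for the moment, N m; "width": finger opening in m.
Only numpy, scipy, OpenCV 4.12 (cv2) and the standard library are available. Lean on these libraries where they do the work, as an engineer would, in place of code of your own. Each camera call takes 0.05 s, during which the arm holds its last target.

## Working session

There is one attempt and no reset: what is moved stays moved. The work goes in short steps, Python scripts to look and compute and a tool call to move; the robot and the scene stay as the last step left them, time stands still between calls to the robot, and variables do not carry over. Pictures are saved under pics/ and viewed, and the job is handed in when it is done.

Besides the shell and the picture viewer there is one more tool, called by a JSON object that holds its "name" and its "arguments". carry_out: Moves the arm, as the interface text tells. Its arguments: {"type":"object","properties":{"series":{"type":"string"},"force":{"type":"number"}},"required":["series"]}

```bash
mkdir -p pics
python3 - <<'E'
from plant import monitor, vision, search_frame
import cv2
s=monitor.state(); print({k:s[k] for k in('time','position','tool_rot','width')})
for c in("side","top","wrist"):
    d=vision.snapshot(c); cv2.imwrite(f"pics/{c}0.png",d["image"])
    for q in("square","square_grip","square_heel","corner","board_top","end_board","bottom"):
        try: print(c,q,[(round(r["p"],2),[round(float(v),3) for v in r["location"]]) for r in search_frame(q,c)])
        except Exception as e: print(c,q,e)
E
```

```text
{'time': 0.0, 'position': array([ 0.2207086 , -0.61070063,  0.23025367]), 'tool_rot': array([-1.79886608e+02,  7.11332970e-03,  1.98718928e+01]), 'width': 0.08538543517400818}
side square [(0.86, [0.69, 0.292, 0.022]), (0.85, [0.709, 0.119, 0.016]), (0.71, [0.539, -0.214, 0.022])]
side square_grip [(0.71, [0.689, 0.295, 0.023]), (0.67, [0.707, 0.119, 0.023]), (0.63, [0.538, -0.212, 0.021])]
side square_heel [(0.67, [0.434, 0.42, 0.068]), (0.65, [0.709, 0.121, 0.024]), (0.6, [0.691, 0.293, 0.02]), (0.58, [0.538, -0.211, 0.018]), (0.17, [0.412, 0.057, 0.065])]
side corner [(0.92, [0.501, 0.098, 0.014])]
side board_top [(0.63, [0.415, 0.058, 0.063])]
side end_board [(0.81, [0.411, 0.057, 0.063]), (0.5, [0.369, -0.435, 0.02]), (0.42, [0.627, -0.425, 0.019]), (0.19, [0.433, 0.42, 0.068])]
side bottom [(0.92, [0.503, 0.095, 0.015]), (0.62, [0.368, -0.434, 0.018])]
top square [(0.91, [0.686, 0.273, 0.025]), (0.83, [0.72, 0.123, 0.019]), (0.82, [0.554, -0.216, 0.021]), (0.37, [0.506, 0.079, 0.017])]
top square_grip [(0.87, [0.556, -0.212, 0.021]), (0.66, [0.69, 0.273, 0.024]), (0.55, [0.72, 0.124, 0.021])]
top square_heel [(0.89, [0.557, -0.213, 0.026]), (0.87, [0.721, 0.123, 0.025]), (0.71, [0.688, 0.273, 0.023]), (0.56, [0.709, -0.274, 0.148])]
top corner [(0.9, [0.506, 0.083, 0.019])]
top board_top [(0.85, [0.417, 0.046, 0.072]), (0.24, [0.507, 0.089, 0.013])]
top end_board [(0.98, [0.424, 0.044, 0.073])]
top bottom [(0.75, [0.51, 0.086, 0.013])]
wrist square []
wrist square_grip []
wrist square_heel []
wrist corner []
wrist board_top []
wrist end_board []
wrist bottom []
```

View pics/side0.png

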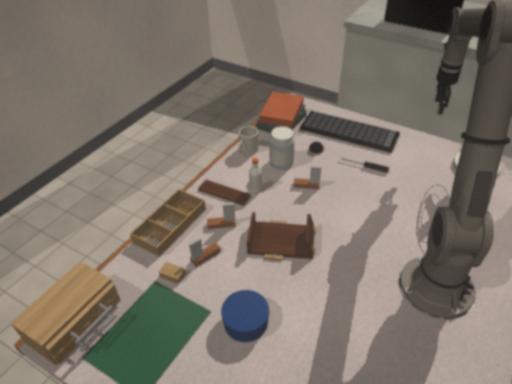

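View pics/top0.png

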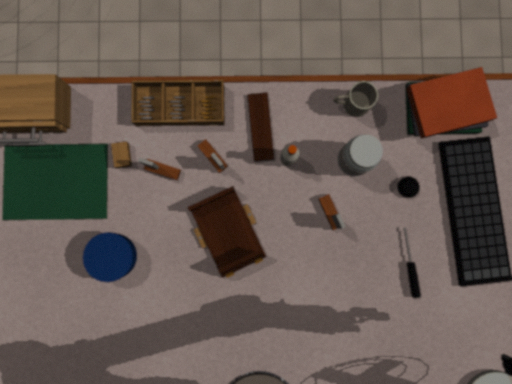

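View pics/wrist0.png

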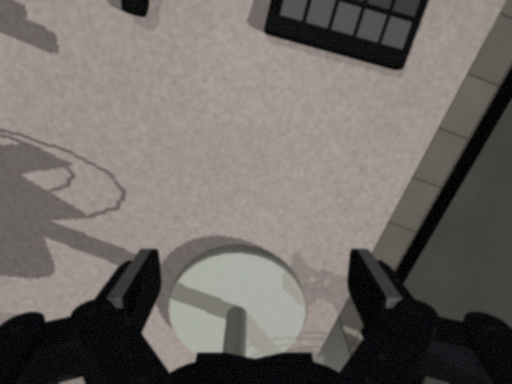

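The square candidates are at side px (308,180), (222,220) and (205,252), which match top px (330,212), (211,156) and (158,168). Their distances from the base are 0.59, 0.72 and 0.74 m, so I choose the one at top (330,212) / side (308,180). Next I'll take close crops of it and of the box.

Run:
```python
import cv2,numpy as np
s=cv2.imread("pics/side0.png");t=cv2.imread("pics/top0.png")
f=lambda im,x,y,w,h,k:cv2.resize(im[y:y+h,x:x+w],None,fx=k,fy=k,interpolation=cv2.INTER_CUBIC)
a=np.hstack([f(s,235,205,95,60,4),f(t,180,180,95,105,4)[:240*0+420]][0:1])
A=f(s,235,205,95,60,4);B=f(t,180,180,95,105,4);C=f(s,285,160,45,34,8);D=f(t,305,185,50,55,7)
W=np.zeros((600,800,3),np.uint8)
W[:240,:380]=A; W[:420,400:780]=B; W[250:250+272,0:360]=C
cv2.imwrite("pics/cropA.png",W); cv2.imwrite("pics/cropD.png",D)
from plant import vision
for c in("side","top"):
    d=vision.snapshot(c); np.savez(c+".npz",K=d["camera_matrix"],R=d["R"],t=d["t"])
    print(c,d["camera_matrix"],-d["R"].T@d["t"],d["R"])
```

```text
side [[442.33137833   0.         265.35130542]
 [  0.         442.33137833 197.14886716]
 [  0.           0.           1.        ]] [0.03769609 0.96523536 1.15119557] [[-0.85937724 -0.51132983 -0.00354439]
 [-0.34938119  0.59222786 -0.72608467]
 [ 0.37336784 -0.6227423  -0.68759617]]
top [[466.53418471   0.         257.69704948]
 [  0.         466.53418471 197.42257148]
 [  0.           0.           1.        ]] [0.50013053 0.01072788 1.3493082 ] [[-0.01365543 -0.99987024  0.00854648]
 [-0.99677636  0.01293637 -0.07918039]
 [ 0.07905955 -0.00960017 -0.99682367]]
```

View pics/cropA.png

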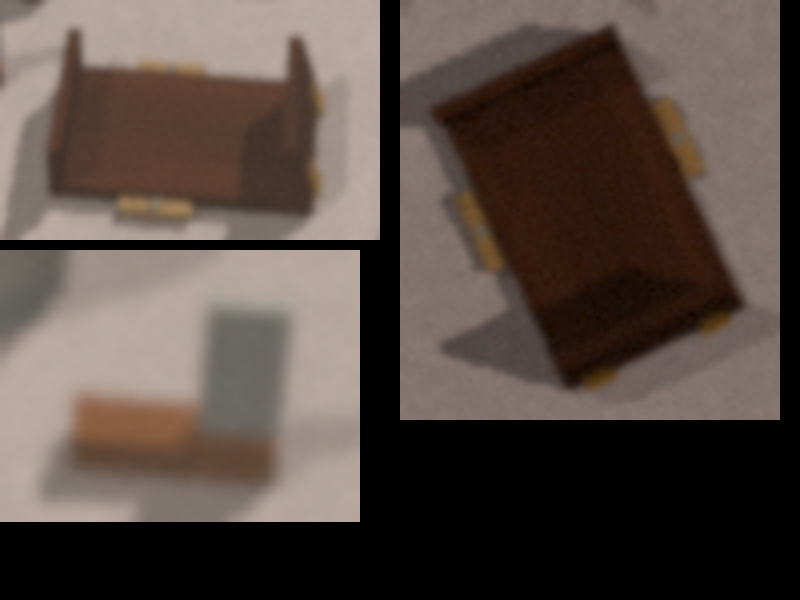

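View pics/cropD.png

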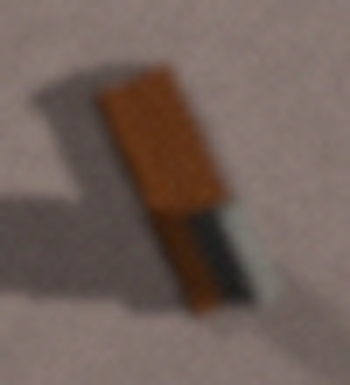

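The crop confirms the candidate is a square with a wooden stock and a grey blade. The hinged end board, with the yellow hinges, is the robot-side end of the box. I'll fit 3D models to the masks from both views.

```bash
cat > h.py <<'E'
import numpy as np,cv2
from scipy.optimize import minimize
def bx(x0,x1,y0,y1,z0,z1): return np.array([[x,y,z] for x in(x0,x1) for y in(y0,y1) for z in(z0,z1)],float)
SQ=[bx(-.05,.05,-.016,.016,0,.022),bx(.01,.05,-.005,.005,.022,.1)]
def BOX(l=.3):
    b=bx(0,.012,-.065,.065,0,.06); c,s=np.cos(l),np.sin(l)
    b=b@np.array([[c,0,-s],[0,1,0],[s,0,c]]).T
    return [bx(-.208,.012,-.07,.07,-.015,0),bx(-.208,-.196,-.07,.07,0,.045)], [b]
def tw(P,p,z0):
    c,s=np.cos(p[2]),np.sin(p[2]); Q=P@np.array([[c,-s,0],[s,c,0],[0,0,1]]).T
    return Q+[p[0],p[1],z0]
def proj(d,P):
    C=P@d["R"].T+d["t"]; q=C@d["K"].T; return q[:,:2]/q[:,2:]
def ren(d,boxes,p,z0,k=4):
    m=np.zeros((384*k,512*k),np.uint8)
    for b in boxes:
        h=cv2.convexHull(((proj(d,tw(b,p,z0))+.5)*k).astype(np.float32)).round().astype(np.int32); cv2.fillConvexPoly(m,h,1)
    return cv2.resize(m.astype(np.float32),(512,384),interpolation=cv2.INTER_AREA)
def fit(views,boxes,p0,z0,step):
    def cost(p):
        e=0
        for d,m in views:
            r=ren(d,boxes,p,z0); e+=1-np.minimum(r,m).sum()/np.maximum(r,m).sum()
        return e
    S=np.array([[0,0,0]]+[[step,0,0],[0,step,0],[0,0,.3]])+p0
    r=minimize(cost,p0,method="Nelder-Mead",options=dict(initial_simplex=S,xatol=1e-4,fatol=1e-5,maxiter=300)); return r.x,r.fun
def cam(s): return dict(K=np.array(s["camera_matrix"]),R=np.array(s["R"]),t=np.array(s["t"]))
E
python3 - <<'E'
from h import *
from plant import vision,cut_out
V={}
for c in("side","top"):
    s=vision.snapshot(c); d=cam(s)
    sq=cut_out("square",c); b=cut_out("bottom",c); e=cut_out("end_board",c)
    print(c,[(r["p"],r["region"].sum(),np.argwhere(r["region"]).mean(0).round(0)) for r in sq+b+e])
    near=(308,180) if c=="side" else (330,212)
    g=lambda L,q:min(L,key=lambda r:np.linalg.norm(np.argwhere(r["region"]).mean(0)[::-1]-q))["region"]
    V[c]=(d,g(sq,near),b[0]["region"],e[0]["region"])
    np.savez("m_"+c,sq=V[c][1],b=V[c][2],e=V[c][3],im=s["image"],**d)
B,E=BOX()
for cs in(["side"],["top"],["side","top"]):
    best=min([fit([(V[c][0],V[c][1].astype(float)) for c in cs],SQ,np.array([.55,-.215,a]),0,.01) for a in np.arange(0,6.3,.6)],key=lambda r:r[1]); print(cs,"sq",best)
    best=min([fit([(V[c][0],(V[c][2]|V[c][3]).astype(float)) for c in cs],B+E,np.array([.41,.05,a]),.015,.02) for a in np.arange(2.6,4.3,.3)],key=lambda r:r[1]); print(cs,"box",best)
E
```

```text
side [(0.97, np.int64(374), array([179., 310.])), (0.87, np.int64(527), array([252., 202.])), (0.63, np.int64(473), array([219., 223.])), (0.4, np.int64(1986), array([316., 245.])), (0.66, np.int64(1847), array([240., 280.])), (0.5, np.int64(255), array([235., 310.])), (0.77, np.int64(274), array([235., 310.]))]
top [(0.98, np.int64(413), array([155., 212.])), (0.93, np.int64(469), array([212., 331.])), (0.83, np.int64(460), array([168., 160.])), (0.9, np.int64(3153), array([230., 226.])), (0.92, np.int64(475), array([263., 240.]))]
['side'] sq (array([ 0.56017334, -0.21492296,  3.54589178]), np.float64(0.10513595166163137))
['side'] box (array([0.41538675, 0.0404676 , 3.5741539 ]), np.float64(0.11706151179282454))
['top'] sq (array([ 0.56231834, -0.20982358,  3.51206042]), np.float64(0.0735031847133758))
['top'] box (array([0.41292766, 0.04284879, 3.57383521]), np.float64(0.08576514718036743))
['side', 'top'] sq (array([ 0.55981894, -0.21135004,  3.51583898]), np.float64(0.24687328591698066))
['side', 'top'] box (array([0.41448004, 0.04202105, 3.57600063]), np.float64(0.21256873707496937))
```

Both views agree. Square origin is about (0.561,-0.212) with yaw about 201.5°, which puts the grip at (0.533,-0.223). Corner is about (0.414,0.042) with yaw about 204.8°. I'll move to a short stand-off and look with the wrist camera.

{"name": "carry_out", "arguments": {"series": "32.5 -25.9 0 0 0 0 1;32.5 -25.9 0 0 0 0 1;32.5 -25.9 0 0 0 0 1;32.5 -25.9 0 0 0 0 1;32.5 -25.9 0 0 0 0 1;32.5 -25.9 0 0 0 0 1;32.5 -25.9 0 0 0 0 1;32.5 -25.9 0 0 0 0 1", "force": 60}}

```text
time: 2.7
position: [0.4408, -0.2535, 0.2317]
tool_rot: [-180.0, -0.1, 20.3]
contact_force: [-0.1, -0.5, -0.2]
width: 0.0852
```

```bash
cat > look.py <<'E'
import sys
from h import *
from plant import vision,cut_out,monitor
n=sys.argv[1]; what=sys.argv[2]; p0=np.array([float(v) for v in sys.argv[3:6]]); z0=float(sys.argv[6])
st=monitor.state(); print(st["time"],st["position"].round(4),st["tool_rot"].round(2),st["contact_force"].round(1),st["width"])
s=vision.snapshot("wrist"); d=cam(s); im=s["image"].copy()
print("cam",(-d["R"].T@d["t"]).round(3),d["R"][2].round(2))
rs=cut_out(what,"wrist"); print([(round(r["p"],2),int(r["region"].sum()),np.argwhere(r["region"]).mean(0).round(0)[::-1]) for r in rs])
B,E=BOX(); M=SQ if what=="square" else B+E
if rs:
    m=rs[0]["region"].astype(float)
    if what=="bottom":
        e=cut_out("end_board","wrist"); print("end",[(r["p"],int(r["region"].sum())) for r in e])
        if e: m=np.maximum(m,e[0]["region"])
    r=fit([(d,m)],M,p0,z0,.006); print("fit",r)
    cv2.drawContours(im,cv2.findContours(m.astype(np.uint8),0,1)[0],-1,(0,255,255),1); p0=r[0]
o=(ren(d,M,p0,z0,1)>.5).astype(np.uint8); cv2.drawContours(im,cv2.findContours(o,0,1)[0],-1,(0,255,0),1)
cv2.imwrite(f"pics/{n}.png",im); np.savez(n,im=s["image"],**d)
E
python3 look.py w1 square 0.561 -0.212 3.52 0
```

```text
2.7 [ 0.4408 -0.2535  0.2317] [-1.7999e+02 -9.0000e-02  2.0310e+01] [-0.1 -0.5 -0.2] 0.08518786612609593
cam [ 0.515 -0.226  0.375] [-0.29 -0.11 -0.95]
[(0.77, 2728, array([258.,  42.]))]
fit (array([ 0.56102359, -0.21298067,  3.5360911 ]), np.float64(0.032180101150248386))
```

View pics/w1.png

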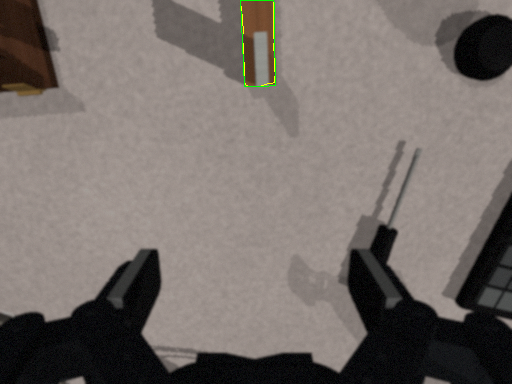

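The wrist fit agrees with the first one, and the blade is at px (261,58). I'll go over it and descend.

{"name": "carry_out", "arguments": {"series": "9.7 0.5 0 0 0 -2.2 1;9.7 0.5 0 0 0 -2.2 1;9.7 0.5 6 0 0 -2.2 1;9.7 0.5 12 0 0 -2.2 1;9.7 0.5 16 0 0 -2.2 1;9.7 0.5 17.3 0 0 -2.2 1;9.7 0.5 17.3 0 0 -2.2 1"}}

```text
time: 3.68
position: [0.5309, -0.2307, 0.0584]
tool_rot: [180.0, 0.1, 22.0]
contact_force: [0.4, -0.2, -0.3]
width: 0.0855
```

```bash
python3 look.py w2 square 0.561 -0.213 3.536 0; python3 -c "
from plant import vision;import cv2
cv2.imwrite('pics/s2.png',cv2.resize(vision.snapshot('side')['image'][100:230,230:400],None,fx=4,fy=4))"
```

```text
3.675 [ 0.5309 -0.2307  0.0584] [1.7995e+02 7.0000e-02 2.2000e+01] [ 0.4 -0.2 -0.3] 0.08548702739467202
cam [ 0.605 -0.201  0.202] [-0.29 -0.12 -0.95]
[(0.75, 12659, array([244., 186.]))]
fit (array([ 0.56045663, -0.21311031,  3.54697386]), np.float64(0.01979740816065867))
```

View pics/w2.png

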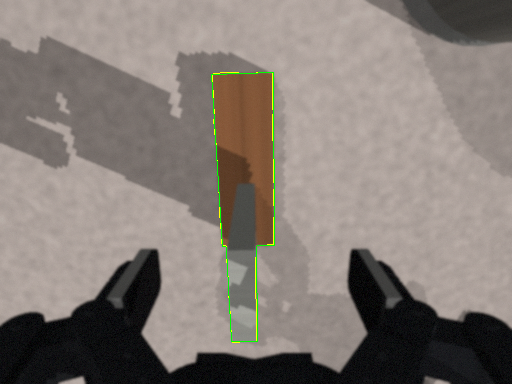

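View pics/s2.png

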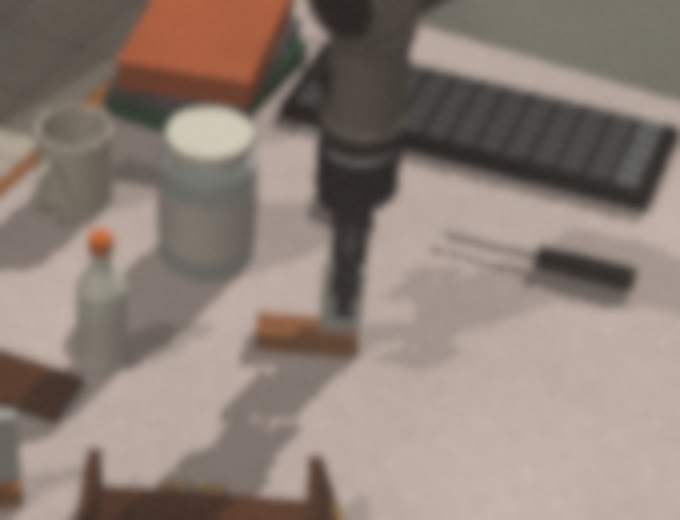

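The fit is tight. A small correction is needed (tx +0.4, ty −0.5 cm, −1.2°), then I'll close.

{"name": "carry_out", "arguments": {"series": "0.4 -0.5 0 0 0 -1.2 1;0.4 -0.5 0 0 0 -1.2 1;0.4 -0.5 0 0 0 -1.2 -1;0.4 -0.5 0 0 0 -1.2 -1;0.4 -0.5 0 0 0 -1.2 -1;0.4 -0.5 0 0 0 -1.2 -1;0.4 -0.5 0 0 0 -1.2 -1;0.4 -0.5 0 0 0 -1.2 -1", "force": 80}}

```text
time: 4.82
position: [0.5347, -0.2246, 0.0605]
tool_rot: [179.8, -0.1, 23.3]
contact_force: [-0.9, -0.7, 0.1]
width: 0.009
```

{"name": "carry_out", "arguments": {"series": "0 0 -3 0 0 0 -1;0 0 -7 0 0 0 -1;0 0 -10 0 0 0 -1;0 0 -12 0 0 0 -1;0 0 -12 0 0 0 -1"}}

```text
time: 5.45
position: [0.5349, -0.2243, 0.1815]
tool_rot: [179.7, -0.2, 23.3]
contact_force: [0.7, -0.5, -2.8]
width: 0.0091
```

```bash
python3 look.py w3 square 0.561 -0.213 3.536 0.12
```

```text
5.45 [ 0.5349 -0.2243  0.1815] [179.68  -0.23  23.25] [ 0.7 -0.5 -2.8] 0.00909103594484724
cam [ 0.607 -0.192  0.325] [-0.28 -0.13 -0.95]
[(0.71, 11293, array([253., 192.])), (0.44, 10900, array([427.,  32.]))]
fit (array([ 0.56054976, -0.21289552,  3.54450979]), np.float64(0.06637409137566253))
```

View pics/w3.png

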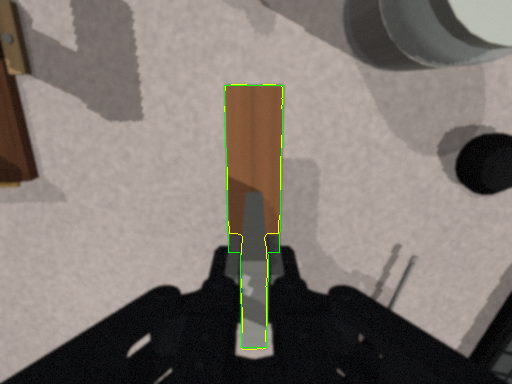

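It is held upright, with heel at tool x ≈ −2.2 cm and underside 60.5 mm below the TCP. I'll check the glue bottle and jar before swinging over to the box.

Run:
```python
from plant import vision,search_frame
for c in("side","top"):
    vision.snapshot(c)
    for q in("glue","jar","side_board"): print(c,q,[(round(r["p"],2),r["location"].round(3) if hasattr(r["location"],'round') else r["location"]) for r in search_frame(q,c)][:2])
```

```text
side glue [(0.73, [0.7127, -0.0828, 0.0747]), (0.26, [0.8093, -0.0084, 0.0114])]
side jar [(0.81, [0.6929, -0.2531, 0.1042]), (0.56, [0.8089, -0.0093, 0.0118])]
side side_board [(0.77, [0.806, -0.0092, 0.0095])]
top glue [(0.75, [0.7081, -0.0897, 0.1006])]
top jar [(0.92, [0.7089, -0.2714, 0.1481])]
top side_board [(0.81, [0.8085, -0.0204, 0.0101])]
```

{"name": "carry_out", "arguments": {"series": "0 -6 0 0 0 0 -1;0 -12 0 0 0 0 -1;0 -17 0 0 0 0 -1;0 -17 0 0 0 0 -1"}}

```text
time: 6.45
position: [0.4656, -0.0638, 0.1796]
tool_rot: [179.9, -0.1, 23.7]
contact_force: [0.1, -1.4, -1.8]
width: 0.0092
```

```bash
python3 look.py w4 bottom 0.4143 0.042 3.575 0.015
```

```text
6.45 [ 0.4656 -0.0638  0.1796] [ 1.7986e+02 -8.0000e-02  2.3670e+01] [ 0.1 -1.4 -1.8] 0.009212572441469538
cam [ 0.538 -0.032  0.323] [-0.28 -0.13 -0.95]
[(0.62, 26303, array([124.,  81.]))]
end [(0.82, 2896), (0.68, 697)]
fit (array([0.41758467, 0.04191545, 3.56933353]), np.float64(0.015015670923333335))
```

View pics/w4.png

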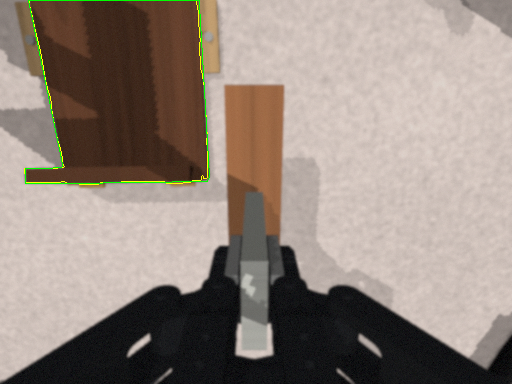

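The fit overlays the box edges well: corner about (0.417,0.042), yaw 204.6°. I'll go above the box with the heel 50 mm inside the corner, then lower to about 8 mm above the bottom board.

{"name": "carry_out", "arguments": {"series": "7 -6 0 0 0 -0.9 -1;7 -11.8 0 0 0 -0.9 -1;7 -11.8 0 0 0 -0.9 -1;7 -11.8 0 0 0 -0.9 -1;7 -11.8 4 0 0 -0.9 -1;7 -11.8 8 0 0 -0.9 -1;7 -11.8 9.2 0 0 -0.9 -1;7 -11.8 9.2 0 0 -0.9 -1"}}

```text
time: 7.6
position: [0.4858, 0.0655, 0.0871]
tool_rot: [179.7, -0.1, 24.0]
contact_force: [0.4, -0.9, -3.4]
width: 0.0095
```

```bash
python3 look.py w5 square 0.508 0.0835 3.57 0.025;  python3 -c "
from plant import vision;import cv2
s=vision.snapshot('side')['image']
cv2.imwrite('pics/s5.png',cv2.resize(s[170:280,220:350],None,fx=5,fy=5))"
```

```text
7.6 [0.4858 0.0655 0.0871] [ 1.7975e+02 -6.0000e-02  2.3970e+01] [ 0.4 -0.9 -3.4] 0.009461971686057558
cam [0.558 0.098 0.231] [-0.28 -0.13 -0.95]
[(0.7, 11422, array([254., 192.]))]
fit (array([0.51524947, 0.07878184, 3.55277322]), np.float64(0.10036734693877547))
```

View pics/w5.png

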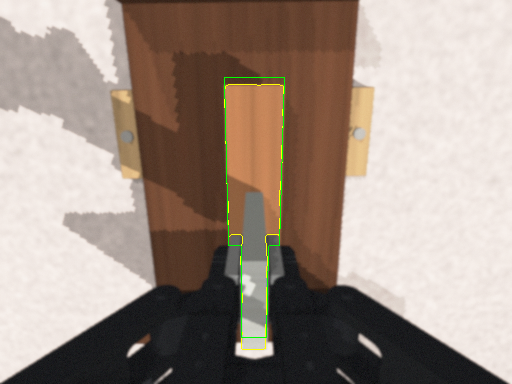

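View pics/s5.png

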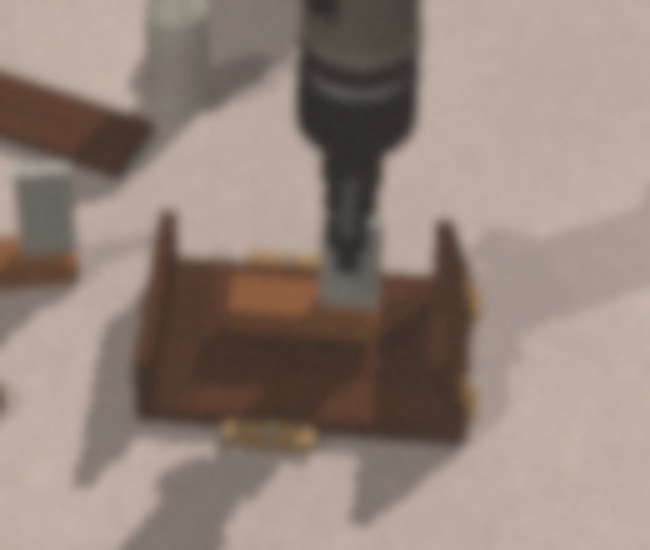

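All good. I'll lower it to touch the bottom board.

{"name": "carry_out", "arguments": {"series": "0 0 0.6 0 0 -0.6 -1;0 0 1.0 0 0 -0.6 -1;0 0 1.15 0 0 -0.6 -1;0 0 1.15 0 0 -0.6 -1", "force": 100}}

```text
time: 8.25
position: [0.4871, 0.0668, 0.0773]
tool_rot: [179.7, -0.3, 24.7]
contact_force: [-1.0, -0.1, -2.1]
width: 0.0086
```

{"name": "carry_out", "arguments": {"series": "0 0 0.2 0 0 0 -1;0 0 0.3 0 0 0 -1;0 0 0.3 0 0 0 -1"}}

```text
time: 8.62
position: [0.4876, 0.0669, 0.0755]
tool_rot: [179.7, -0.3, 24.7]
contact_force: [-2.4, -0.2, 7.5]
width: 0.0088
```

Contact comes at TCP z 75.5 mm, as predicted. The heel is about 52 mm from the corner, so I'll slide toward the board under light pressure.

{"name": "carry_out", "arguments": {"series": "-0.8 0 0.05 0 0 0 -1;-1.6 0 0.05 0 0 0 -1;-2.4 0 0.05 0 0 0 -1;-3.2 0 0.05 0 0 0 -1;-3.8 0 0.05 0 0 0 -1;-4.2 0 0.05 0 0 0 -1;-4.2 0 0.05 0 0 0 -1"}}

```text
time: 9.5
position: [0.4507, 0.0496, 0.0756]
tool_rot: [179.6, -0.5, 24.7]
contact_force: [4.2, 2.5, 5.7]
width: 0.0088
```

```bash
python3 look.py w6 square 0.47 0.066 3.57 0.015;  python3 -c "
from plant import vision;import cv2
s=vision.snapshot('side')['image']
cv2.imwrite('pics/s6.png',cv2.resize(s[170:280,220:350],None,fx=5,fy=5))"
```

```text
9.5 [0.4507 0.0496 0.0756] [179.61  -0.48  24.66] [4.2 2.5 5.7] 0.008787979474157532
cam [0.521 0.083 0.22 ] [-0.27 -0.13 -0.95]
[(0.61, 11394, array([253., 193.]))]
fit (array([0.47692904, 0.06200737, 3.5654651 ]), np.float64(0.06247041135371634))
```

View pics/w6.png

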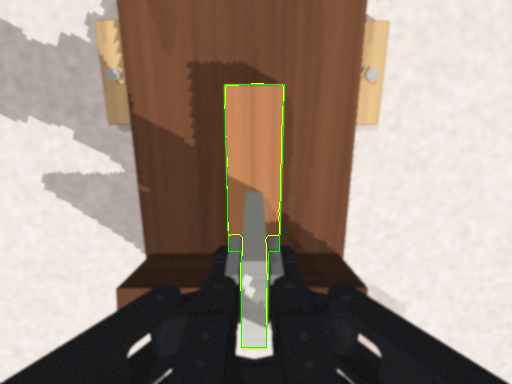

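View pics/s6.png

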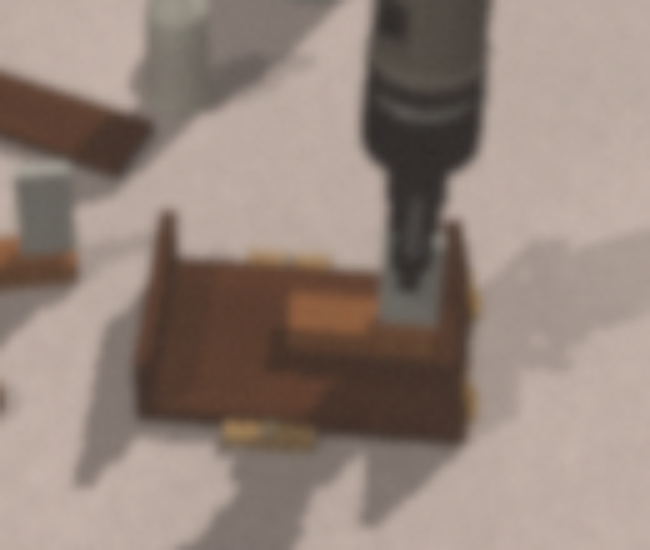

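Heel is now about 12 mm from the corner and the board is being pushed up. I'll continue and watch for the force rise when the stock meets the hinge line.

{"name": "carry_out", "arguments": {"series": "-0.4 0 0.05 0 0 0 -1;-0.8 0 0.05 0 0 0 -1;-1.0 0 0.05 0 0 0 -1;-1.1 0 0.05 0 0 0 -1;-1.1 0 0.05 0 0 0 -1"}}

```text
time: 10.28
position: [0.4422, 0.0456, 0.0757]
tool_rot: [179.6, -0.6, 24.7]
contact_force: [4.6, 2.0, 4.8]
width: 0.0092
```

{"name": "carry_out", "arguments": {"series": "-0.3 0 0.05 0 0 0 -1;-0.4 0 0.05 0 0 0 -1;-0.4 0 0.05 0 0 0 -1;-0.4 0 0.05 0 0 0 -1"}}

```text
time: 10.78
position: [0.4401, 0.0447, 0.0757]
tool_rot: [179.6, -0.9, 24.7]
contact_force: [5.4, 1.7, 3.7]
width: 0.0087
```

{"name": "carry_out", "arguments": {"series": "-0.3 0 0.05 0 0 0 -1;-0.5 0 0.1 0 0 0 -1;-0.5 0 0.1 0 0 0 -1;-0.5 0 0.1 0 0 0 -1"}}

```text
time: 11.28
position: [0.4387, 0.044, 0.0759]
tool_rot: [179.5, -1.3, 24.7]
contact_force: [6.4, 3.0, 4.3]
width: 0.0088
```

```bash
python3 look.py w7 square 0.466 0.057 3.57 0.015;  python3 -c "
from plant import vision;import cv2
s=vision.snapshot('side')['image']
cv2.imwrite('pics/s7.png',cv2.resize(s[190:270,230:330],None,fx=7,fy=7,interpolation=2))"
```

```text
11.275 [0.4387 0.044  0.0759] [179.54  -1.27  24.72] [6.4 3.  4.3] 0.008751062051099769
cam [0.507 0.077 0.221] [-0.26 -0.13 -0.96]
[(0.91, 11594, array([253., 193.]))]
fit (array([0.46523103, 0.05651676, 3.56277113]), np.float64(0.06547963613810215))
```

View pics/w7.png

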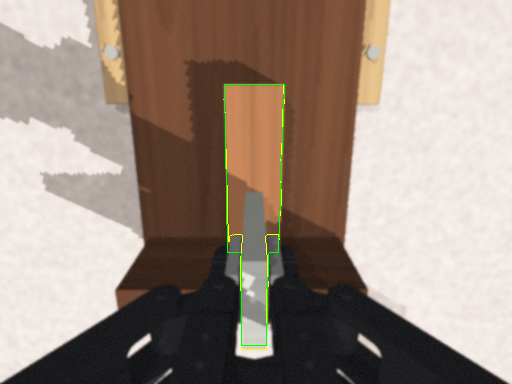

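View pics/s7.png

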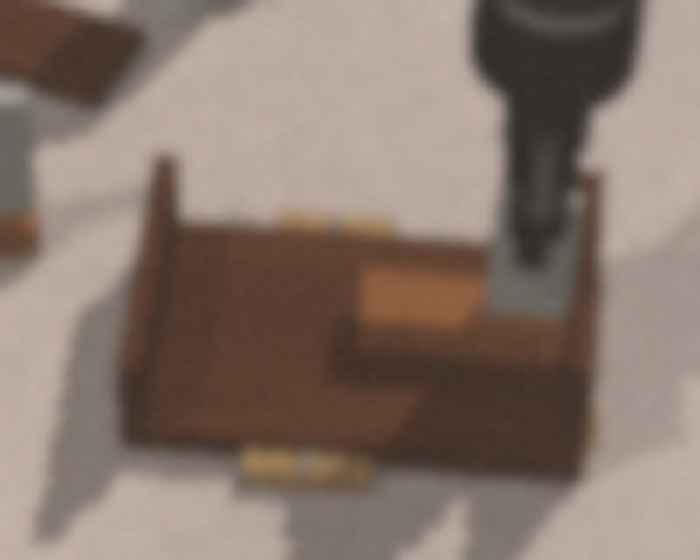

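The heel is at the corner line (fit gives x ≈ 0.2 mm), but the tool has tilted about 1.3°, with its top toward the board. I'll level it while keeping the push and the downward press.

{"name": "carry_out", "arguments": {"series": "-0.2 0 0.1 0.5 -1 0 -1;-0.2 0 0.15 0.5 -1.6 0 -1;-0.2 0 0.15 0.5 -1.8 0 -1;-0.2 0 0.15 0.5 -1.8 0 -1"}}

```text
time: 11.92
position: [0.44, 0.0444, 0.0754]
tool_rot: [180.0, 0.1, 24.7]
contact_force: [6.8, 1.6, 4.2]
width: 0.0088
```

Level now (0.1°), with the heel at 0.0 mm by kinematics. I'll set a firm final press and check that it is steady.

{"name": "carry_out", "arguments": {"series": "-0.3 0 0.15 0 -0.3 0 -1;-0.4 0 0.2 0 -0.3 0 -1;-0.4 0 0.2 0 -0.3 0 -1;-0.4 0 0.2 0 -0.3 0 -1;-0.4 0 0.2 0 -0.3 0 -1"}}

```text
time: 12.55
position: [0.44, 0.0443, 0.0754]
tool_rot: [179.9, -0.0, 24.8]
contact_force: [4.7, 3.3, 11.2]
width: 0.0089
```

```bash
python3 look.py w8 square 0.466 0.057 3.57 0.015
python3 - <<'E'
from h import *
from plant import vision,monitor,cut_out
s=vision.snapshot('side')
cv2.imwrite('pics/s8.png',cv2.resize(s['image'][190:270,230:330],None,fx=7,fy=7,interpolation=2))
st=monitor.state();print(st["time"],st["position"].round(4),st["tool_rot"].round(2),st["contact_force"].round(1),np.abs(st["joint_vel"]).max())
# board lean: overlay of predicted board top edge in wrist image for several leans
z=np.load("w8.npz"); im=cv2.resize(z["im"],None,fx=1.5,fy=1.5,interpolation=2)
for l,c in((.04,(0,0,255)),(0,(0,255,0)),(-.04,(255,0,0))):
    b=BOX(l)[1][0]; q=proj(z,tw(b,np.array([.417,.042,3.571]),.015))*1.5
    t=q[[1,3,7,5]]; cv2.polylines(im,[t.round().astype(np.int32)],True,c,1)
cv2.imwrite("pics/w8b.png",im)
E
```

```text
12.55 [0.44   0.0443 0.0754] [ 1.7994e+02 -2.0000e-02  2.4750e+01] [ 4.7  3.3 11.2] 0.008866276239856809
cam [0.512 0.078 0.219] [-0.28 -0.13 -0.95]
[(0.79, 11604, array([253., 193.]))]
fit (array([0.46570698, 0.0565453 , 3.572092  ]), np.float64(0.055502594518274995))
12.7 [0.4401 0.0443 0.0754] [ 1.7994e+02 -3.0000e-02  2.4760e+01] [ 5.1  3.4 10.3] 0.10369650844828214
```

View pics/w8b.png

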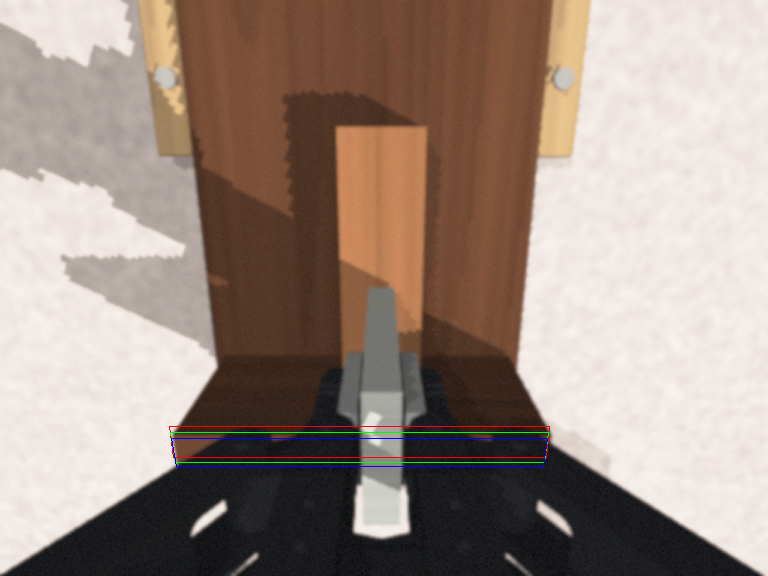

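View pics/s8.png

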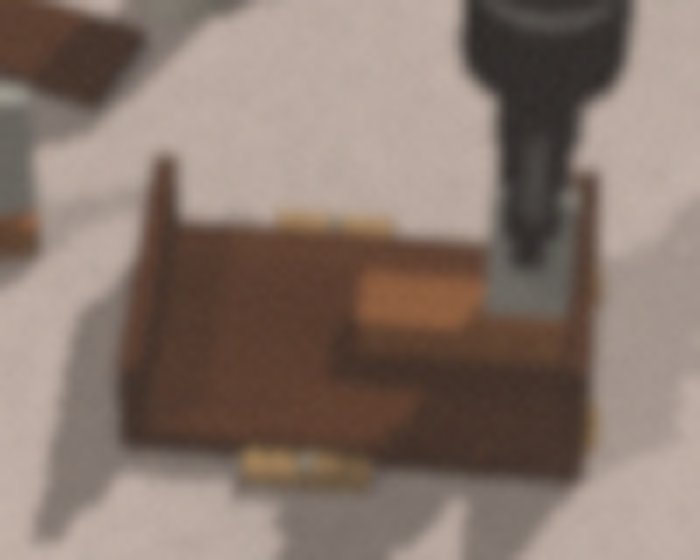

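The board's top inner edge is at row ~437, between the predicted lines for lean 0 (434) and −0.04 rad (438). The heel fit gives −0.3 mm, the tool is level, and the extra push did not move the TCP, so the heel is on its hard stop. Handing in.

Run:
```python
from plant import monitor,job
print(job.hand_in()); s=monitor.state()
print(s["time"],s["position"].round(4),s["tool_rot"].round(2),s["contact_force"].round(1),s["width"])
```

```text
the job is handed in; nothing more can be done
None
the job is handed in; nothing more can be done
```

I picked up the square nearest the base, set it on the bottom board, slid it into the corner until it met its stop, and levelled it. I handed in at about 12.7 s, still gripping (100 N set) and pressing both ways. The hand-in gives no verdict, so the result is not confirmed.

**Last checks before hand-in:**
- **Heel position:** about −0.3 mm from the corner line by the wrist-camera fit. That fit rests on a calibration good to about 2 mm, against a 4 mm limit.
- **Alignment:** the tool was level within 0.1° and turned within about 0.2° of the box axis. I saw no slip of the square in the fingers.
- **Pressing force:** about 10 N on the tool vertically and about 6 N horizontally away from the board. The horizontal reading includes friction under the stock, so it is not the board contact force alone.
- **Steadiness:** the tool was still, at most 0.1 mm of movement over the last readings.

**Less certain:** the board's top edge in the wrist image suggested a lean of about −0.03 rad, between the lines for 0 and −0.04. That leaves little margin inside the limit. It disagrees slightly with the level tool and the heel at its stop, which suggest a lean of about 0. The difference is within the camera's calibration error, so I did not correct it.

I saw nothing else touched, but I did not re-measure the other objects at the end.

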